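# Load a wear sample into the spring slide holder of a bench microscope

## Task

Take the slide with the amber sample out of the blue tray and load it into the slide holder on the microscope stage: push the sprung curved arm back with the corner of the slide, lower the slide flat onto the stage in front of the fixed edges, and slide it gently home by feel against both the end stop and the long edge before you let go, so that the arm is left holding it there. Only a few newtons are needed: press nothing hard and do not let the arm snap back. Leave the blue sample and everything else on the table as it is.

Things in the scene. Friction and masses are not known exactly. Their poses are not given: they have to be found in the camera images.
- amber_mid (a point): The slide to load: steel plate 26 (its x) x 76 (its y) x 6 mm, corners clipped at 45 degrees (8 mm legs), and in its middle an amber resin block with a brass section, 18 (x) x 30 (y) mm, standing 20 mm above the plate. 26 mm high in all, 95 to 160 g, same both ways round. This point is its centre, 13 mm above the underside; z up. It lies in the blue tray, long side about along the tray's y.
- blue: Same kind of slide with a blue resin block, in the other half of the tray; not to be disturbed. Origin at the centre of its underside.
- tray: Shallow blue tray, fixed, 176 mm (x) by 124 mm (y), floor 4 mm and rim 10 mm above the table. Origin at the centre of its underside. The two slides lie in it about 80 mm apart along x.
- scope: Bench microscope, fixed: white base 290 (x) x 220 (y) mm, black stage plate 130 (x) x 196 (y) mm, its top 44 mm above the table; steel column 28 mm thick, 360 mm high at x = +170, y = -78 mm; camera head and screen swung aside to y = -235 mm, lowest point 167 mm up. Origin on the table under the seat; axes as the seat's.
- seat (a point): Point on the stage's top face in the slide holder. Axes: x towards the fixed long edge, y towards the end stop, z up. A slide that is home lies flat, long side along y, its centre 13 mm above the stage at x = 0 and y from -7 to +7 mm, as the stop is set. Stage and edges rub (friction about 0.6): the arm alone will not pull a slide home.
- edge_face (a point): On the foot of the long edge's face, at x = +13, y = 0 mm from the seat. The edge is an aluminium bar along y, 12 mm wide and only 3.5 mm high: a level slide carried 5 to 7 mm above the stage passes over it. Edge, stop and arm must not be pressed with more than 15 N each.
- stop_range (a point): Middle of the end stop's range, at x = 0, y = +38 mm from the seat (fixed point, not the stop itself). The stop, a steel cross bar 12 mm wide and 3.5 mm high with a brass screw (9 mm high, at x = +19 mm, 24 mm beyond its face), is screwed fast with its face anywhere within 7 mm of this point along y. Its setting is not measured: see it, or feel for it with the slide.
- clip (a joint): Angle of the sprung curved steel arm about an upright pivot at x = +15, y = -64 mm from the seat. 0: sprung shut, as at the start; 0.07 to 0.33 (0.20 with the stop in mid-range): holding a slide that is home; 0.60: hard limit. The spring pushes the nose along (+x, +y) equally, towards the edges: 3.3 N at 0, 4.6 N at 0.20, 6.3 N at 0.45. The nose moves 38 mm per rad.
- nose (a point): Axis of the brass roller at the arm's tip, 7.5 mm above the stage. Roller upright, 8 mm across, from 1.5 to 13.5 mm above the stage, so a slide carried 5 to 7 mm above the stage meets it. It bears on the slide's clipped corner at the -x, -y end of the seat. Shut, it stands 5 mm along +x and 5 mm along +y from where it is at 0.20: an arriving slide pushes it back along (-x, -y).
- driver: Screwdriver, 190 mm, red handle, beside the tray; leave it.
- tape: Tape measure, 62 x 40 x 62 mm, black and yellow, beside the microscope base; leave it.
- socket: Steel socket, 26 mm across, 38 mm high, beside the microscope; leave it.
- oil: White oil bottle, 110 mm high, red cap; leave it.
- pliers: Pliers, 160 mm, red grips; leave them.
- tin: Small steel bowl, 64 mm across; leave it.
Not all that is in view belongs to the job. What is shaped like the part that bears amber_mid but green is not meant.

How it is judged:
On the way:
1. the slide bears on the sprung arm and has drawn it back (value of joint clip above 0.05 rad and contact force between amber and clip above 1.5 N), for 0.1 s.
At the end, for the whole second after the job is handed in: The amber slide lies flat on the stage, right way up, home against the long edge (within 1.8 mm, square within 2 degrees) and the end stop, at rest and held there by the sprung arm (the arm bears on it with over 1 N, and it bears on the edge and on the stop with over 0.5 N) (x of amber_mid in the frame of seat between -0.0018 and 0.0018 m and y of amber_mid in the frame of seat between -0.0095 and 0.0095 m and z of amber_mid in the frame of seat below 0.0145 m and angle between the y axis of amber_mid and the y axis of seat, either way round below 0.035 rad and angle between amber_mid's own z axis and vertical below 0.05 rad and contact force between amber and clip above 1 N and contact force between amber and edge above 0.5 N and contact force between amber and endstop above 0.5 N and linear speed of amber below 0.01 m/s); the robot touches nothing.
It fails at once if the slide is pressed against the long edge, the end stop or the arm with more than 15 N (contact force between amber and edge above 15 N or contact force between amber and endstop above 15 N or contact force between amber and clip above 15 N).
It fails at once if the slide is pressed, jammed or dropped onto the microscope with more than 60 N in all (contact force between amber and scope above 60 N).
It fails at once if the sprung arm snaps back (faster than 3 rad/s) (velocity of joint clip below -3 rad/s).
It fails at once if the robot itself presses on the microscope with more than 25 N (contact force between any of the fingers, the arm and scope above 25 N).
It fails at once if the blue slide or another thing on the table is moved more than 15 mm (distance of any of blue, driver, tape, socket, oil, pliers, tin from where it was at the start of the episode above 0.015 m).
It also fails if it takes over 48 s, if anything falls off the work surface, if the arm or the gripper's body presses on something with over 40 N, if the wrist force passes 120 N, or if a joint passes its speed limit or range.

## Robot

A 6-joint arm with a two-finger parallel gripper is mounted at the origin on the work surface. World frame = base frame: x ahead of the robot, y to its left, z up, the work surface at z = 0. Lengths are in m, angles in rad, forces in N, time in s.
With the tool pointing down it reaches from about 0.25 to 0.8 m from the base axis. Payload 8.5 kg.
Tool frame: the origin (TCP) lies between the finger pads; the fingertips stand env.tip_extent ahead of it and the grasp point (between the pads) lies 8 mm behind it (env.tip_extent is the distance from the TCP to the fingertips, in m); z points along the fingers, y is the line along which they close (so a half turn about z gives the same grasp; the last joint's range is limited). The gripper opens to 85 mm and grips with 20 to 120 N. Pads are 22 mm wide; open, the fingers measure 114 mm over their backs; the gripper's body (76 mm by 85 mm) begins 54 mm behind the grasp point. The pads swing forward as they close: fully open they stand 13 mm farther back than shut.
Start: joints at [0, 0.238, -0.013, 1.319, 0, 1.571], TCP at [0.525, -0, 0.242] pointing down, gripper open.
Joint ranges: [-2.66, 2.66], [-1.03, 1.9], [-1.14, 1.46], [-1.82, 2.27], [-1.45, 1.34], [-3.14, 3.14]. Speed limits (rad/s): [2.22, 2.22, 2.79, 3.14, 3.14, 3.14].

## Interface

Orientations are given as a rotation vector (axis times angle).
In Python, from cell import env gives the robot as it stands. The module is installed in compiled form; this text tells all that it offers.
- The arm moves only by the shell command python3 -m pendant 'ROWS' [OPENING] [FORCE]. ROWS is a JSON object of lists of equal length, an entry for each row: "offset": the shift along the tool's x, y, z normalised to -1 to 1, where 1 is 50 mm, a list of three; "dr": the turn, a rotation vector about the tool's x, y, z normalised to -1 to 1, where 1 is 0.12 rad, a list of three. In form: {"offset": [[dx, dy, dz], ...], "dr": [[rx, ry, rz], ...]}. A call has 1 to 12 rows; each row shifts and turns the commanded pose from where the row before left it, along the tool's axes as they then stand; what a row does not reach is not made up. A row lasts 1/10 s, in which the tool goes at most 50 mm and 8.59 degrees, less where a joint would pass 70% of its speed; a pose out of reach is approached as far as the arm can. A call with a number of a shift or a turn outside -1 to 1 is refused whole. A call with a gripper value outside its range is refused whole. OPENING is the closure, from -1 (fully open) to 1 (shut), set as the call begins (- or left out, the last holds). The fingers move at their own pace and stop on an object; FORCE is the grip in N (left out, the last holds). Time passes only in rows, so rows that do not move let the fingers close. It gives the time, the measured TCP pose, the force, the opening and the grip force at its end, in the units of the state.
- env.sense(): the state, without advancing time (a new reading comes with each control period).
- env.grab_frame(name): name is "scene" or "side" or "wrist"; returns (picture, depth): 384x512x3 uint8, red, green, blue; 384x512 float32, m along the optical axis (not along the pixel's ray), 0 where there is no reading.
- env.get_calibration(name): a dict with "fx", "fy", "cx", "cy" (pixels), "D" ([k1, k2, p1, p2, k3] as OpenCV has them; the pictures are not rectified), "rvec" (rotation vector, rad) and "tvec" (3), from world to camera coordinates, as OpenCV has them. Camera axes: x right, y down, z forward; pixel columns grow to the right and rows downward; lengths in m; the calibration is good to about 2 mm. A picture is of the moment at which its call begins: read the wrist's pose just before it. get_calibration takes no time and is no camera call; for the wrist camera it gives the pose at the moment of the call.
- env.close_job(): hands the job in; it is judged then, once.
The state is a dict: "clock": time; "q": joint angles; "joint_vel": joint speeds; "joint_efforts": joint torques, N m; "tool_pos": TCP position; "eef_rot": TCP orientation; "wrist_force": force on the tool from outside, world axes, zero at the start; "torque": the same for the moment, N m; "gripper_width": opening from 0.0 (shut) to 1.0 (fully open); "gripper_force": force on a finger pad.
Only numpy, scipy, OpenCV 4.12 (cv2) and the standard library are available. Lean on these libraries where they do the work, as an engineer would, in place of code of your own. Each camera call takes 0.05 s, during which the arm holds its last target. There are 200 camera calls.

## Working session

There is one attempt and no reset: what is moved stays moved. The work goes in short steps, Python scripts to look and compute and a shell command to move; the robot and the scene stay as the last step left them, time stands still between calls to the robot, and variables do not carry over. Pictures are saved under pics/ and viewed, at most 10 in all, crops included, and the job is handed in when it is done.

```bash
mkdir -p pics
cat > h.py <<'E'
import numpy as np, cv2
from cell import env
def cal(n):
    c=env.get_calibration(n); K=np.array([[c['fx'],0,c['cx']],[0,c['fy'],c['cy']],[0,0,1]]);R=cv2.Rodrigues(np.array(c['rvec'],float))[0]
    return K,np.array(c['D'],float),R,np.array(c['tvec'],float).ravel()
def ray(C,px,z):
    K,D,R,t=C; p=cv2.undistortPoints(np.array(px,float).reshape(-1,1,2),K,D).reshape(-1,2)
    d=np.c_[p,np.ones(len(p))]@R; o=-R.T@t
    return o+d*((z-o[2])/d[:,2])[:,None]
def proj(C,P):
    K,D,R,t=C; return cv2.projectPoints(np.array(P,float).reshape(-1,3),cv2.Rodrigues(R)[0],t,K,D)[0].reshape(-1,2)
def save(n,f,crop=None,s=1):
    im=f[:,:,::-1]
    if crop: a,b,c,d=crop; im=im[b:d,a:c]
    cv2.imwrite('pics/'+n,cv2.resize(im,None,fx=s,fy=s,interpolation=cv2.INTER_CUBIC))
E
python3 - <<'E'
from h import *
import numpy as np
print(env.sense(), env.tip_extent)
ims=[]
for n in('scene','side','wrist'):
    C=cal(n); f,d=env.grab_frame(n); np.savez('/tmp/'+n,f=f,d=d); ims.append(f); print(n,-C[2].T@C[3],C[2][2])
save('a.png',np.vstack([np.hstack(ims[:2])]),s=.78)
save('b.png',ims[0],s=1.5)
E
```

```text
{'clock': 0.0, 'q': array([-2.57250786e-05,  2.38783552e-01, -1.42407200e-02,  1.31921746e+00,
        1.93538410e-05,  1.57082042e+00]), 'joint_vel': array([ 0.0013188 , -0.00147021, -0.0012976 ,  0.00143267,  0.00065029,
       -0.00039251]), 'joint_efforts': array([ 1.29771975e-03, -5.38790166e+01,  3.46437156e+01,  1.83730113e-02,
        1.69192181e-04,  6.54446694e-05]), 'tool_pos': array([ 5.24599311e-01, -7.77049235e-06,  2.41681440e-01]), 'eef_rot': array([-2.22076413e+00, -2.22065347e+00,  1.58342633e-03]), 'wrist_force': array([0.05501135, 0.05058225, 0.09615026]), 'torque': array([ 0.0119973 , -0.01148583,  0.02981629]), 'gripper_force': 0.0, 'gripper_width': 0.9963234103359248} 0.011
scene [1.46153575 0.08446326 1.1575933 ] [-0.64488484 -0.08895053 -0.75908586]
side [0.07863287 0.48188735 0.80623723] [ 0.48178099 -0.48486423 -0.72992723]
wrist [0.52336433 0.07309829 0.373684  ] [-0.00108004 -0.28727336 -0.95784803]
```

View pics/b.png

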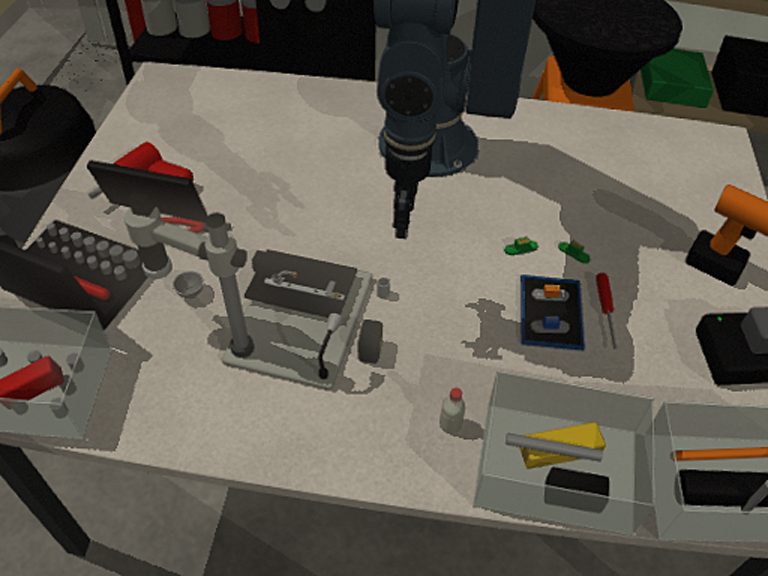

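View pics/a.png

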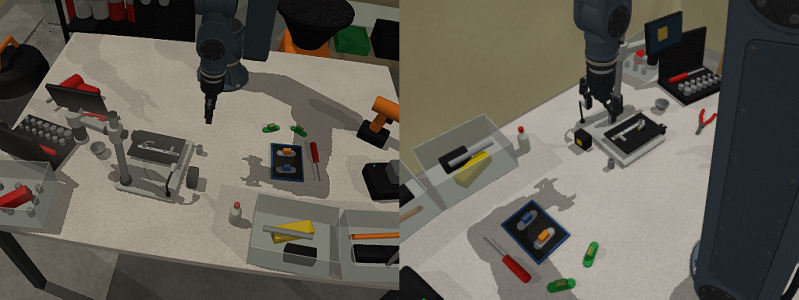

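The scene view shows the amber-topped slide in the blue tray at about (368,195), with the blue one at (368,217). Two green look-alikes lie outside the tray at (347,164) and (382,168). The orange box-tool items sit elsewhere. I choose the amber one at (368,195). The stage holder is at about (200,190).

Run:
```python
from h import *
for n,roi in(('scene',(340,175,395,235)),('side',(100,190,260,350))):
    z=np.load('/tmp/%s.npz'%n); f=z['f'];C=cal(n)
    h=cv2.cvtColor(f,cv2.COLOR_RGB2HSV)
    for nm,lo,hi in(('amber',(8,120,110),(25,255,255)),('blue',(100,100,30),(125,255,255))):
        m=cv2.inRange(h,lo,hi); k=np.zeros_like(m);a,b,c,d=roi;k[b:d,a:c]=m[b:d,a:c]
        N,L,S,ce=cv2.connectedComponentsWithStats(k)
        for i in range(1,N):
            if S[i,4]>25: print(n,nm,S[i],ce[i],ray(C,[ce[i]],.025 if nm=='amber' else .008))
        if nm=='blue':
            c,_=cv2.findContours(k,0,1); c=max(c,key=cv2.contourArea); hull=cv2.convexHull(c)
            q=cv2.approxPolyDP(hull,4,True).reshape(-1,2); print(q.tolist(),ray(C,q,.01).round(3).tolist())
C=cal('scene')
# stage corners rough (from 1.5x picture)
print(ray(C,np.array([[258,250],[371,268],[357,318],[245,300]])/1.5,.044).round(3).tolist())
save('c.png',np.load('/tmp/scene.npz')['f'],(150,150,270,270),5)
```

```text
scene amber [363 190  11   5  42] [367.73809524 191.5952381 ] [[0.4441635 0.3024145 0.025    ]]
scene blue [347 183  42  50 371] [366.58760108 209.54177898] [[0.50152513 0.30238737 0.008     ]]
scene blue [362 211  12   9  67] [367.25373134 215.29850746] [[0.52338412 0.30451331 0.008     ]]
[[348, 183], [385, 187], [388, 232], [348, 228]] [[0.405, 0.243, 0.01], [0.402, 0.36, 0.01], [0.577, 0.365, 0.01], [0.582, 0.248, 0.01]]
side amber [100 193  14   8  37] [104.48648649 196.02702703] [[0.85880533 0.26710247 0.025     ]]
side amber [177 294  16  17 147] [184.63945578 301.95918367] [[0.44923022 0.30647194 0.025     ]]
side blue [130 256  89  84 761] [175.46780552 298.78318003] [[0.47823564 0.31272005 0.008     ]]
side blue [155 271  15  17 122] [162.35245902 279.02459016] [[0.54083299 0.30337597 0.008     ]]
[[169, 256], [218, 300], [178, 339], [130, 288]] [[0.58, 0.253, 0.01], [0.407, 0.246, 0.01], [0.399, 0.367, 0.01], [0.574, 0.373, 0.01]]
[[0.461, -0.306, 0.044], [0.471, -0.067, 0.044], [0.602, -0.072, 0.044], [0.595, -0.296, 0.044]]
```

View pics/c.png

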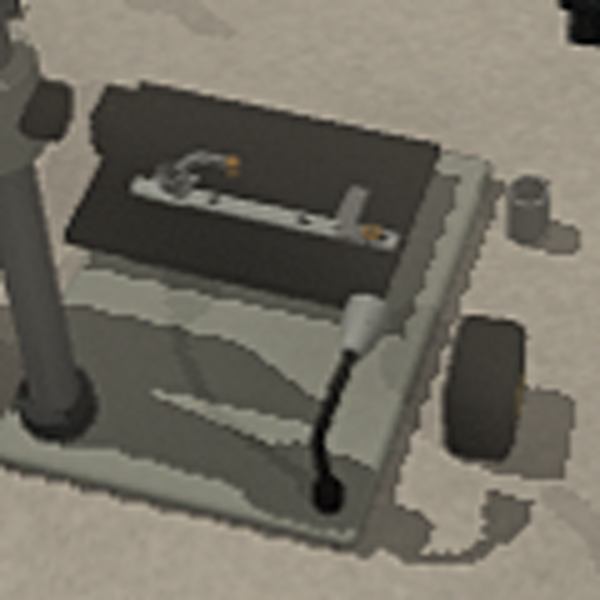

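Close view: the clip pivot is at crop (180,178), its brass nose at (232,163), and the long edge bar runs (140,188)–(395,240). The stop bar is at (352,215) with its screw at (372,232). A gooseneck lamp stands beyond the +x side at (365,320). Next I move above the amber slide.

```bash
python3 -m pendant '{"offset":[[0.76,-0.195,0.16],[0.76,-0.195,0.16],[0.76,-0.195,0.16],[0.76,-0.195,0.16],[0.76,-0.195,0.16],[0.76,-0.195,0.16],[0.76,-0.195,0.16],[0.76,-0.195,0.16],[0,0,0],[0,0,0]],"dr":[[0,0,0],[0,0,0],[0,0,0],[0,0,0],[0,0,0],[0,0,0],[0,0,0],[0,0,0],[0,0,0],[0,0,0]]}' -0.2 30
python3 - <<'E'
from h import *
s=env.sense();print(s['tool_pos'],s['eef_rot'])
C=cal('wrist'); f,d=env.grab_frame('wrist'); np.savez('/tmp/w1',f=f,d=d); import pickle; pickle.dump(C,open('/tmp/w1.pkl','wb'))
save('d.png',f,s=1.5)
h=cv2.cvtColor(f,cv2.COLOR_RGB2HSV); m=cv2.inRange(h,(8,120,80),(25,255,255)); N,L,S,ce=cv2.connectedComponentsWithStats(m)
for i in range(1,N):
    if S[i,4]>100:
        r=cv2.minAreaRect(np.argwhere(L==i)[:,::-1].astype(np.float32)); b=cv2.boxPoints(r)
        print(S[i],ce[i],ray(C,b,.030).round(4).tolist(),ray(C,[ce[i]],.03))
E
```

```text
clock: 1.15
tool_pos: [0.4463, 0.3046, 0.1777]
eef_rot: [-2.219, -2.224, 0.002]
wrist_force: [-0.9, 0.4, 0.5]
gripper_width: 0.598
gripper_force: 0.0
[0.44629641 0.30455954 0.17771556] [-2.21900127e+00 -2.22369378e+00  2.19212101e-03]
[121 116  18  23 150] [128.16666667 126.79333333] [[0.3045, 0.3503, 0.03], [0.3167, 0.369, 0.03], [0.3264, 0.3641, 0.03], [0.3143, 0.3451, 0.03]] [[0.31411732 0.35772563 0.03      ]]
[252 162  20  32 534] [262.11797753 177.53370787] [[0.4374, 0.3199, 0.03], [0.4555, 0.3226, 0.03], [0.4604, 0.29, 0.03], [0.4418, 0.2872, 0.03]] [[0.4486353  0.30526909 0.03      ]]
[142 223  17  19 106] [150.66037736 232.        ] [[0.3144, 0.2487, 0.03], [0.3231, 0.2542, 0.03], [0.3328, 0.234, 0.03], [0.324, 0.2282, 0.03]] [[0.32446967 0.24234207 0.03      ]]
```

View pics/d.png

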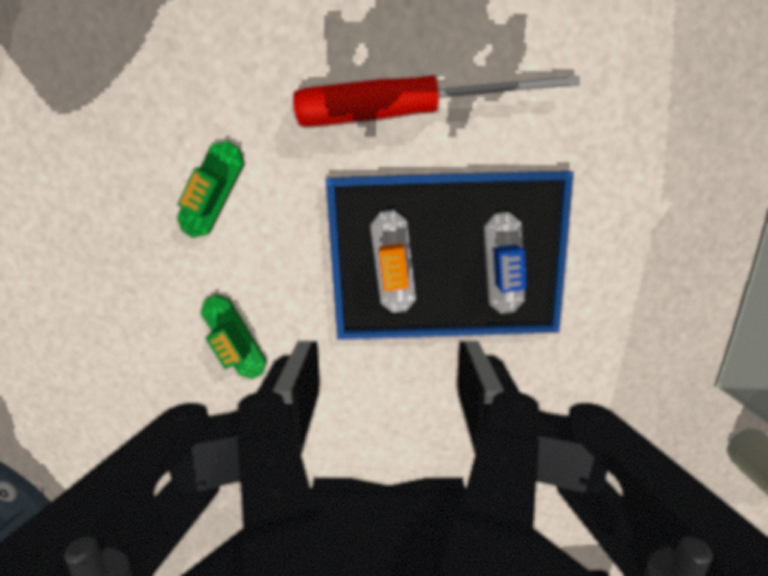

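The wrist view shows the tray with the amber slide at (262,177) px, long side turned about 0.13 rad from y. The blue slide is at (340,177), and the green ones lie outside the tray. Choice confirmed, so I descend and grip.

```bash
python3 -m pendant '{"offset":[[0,0.03,0],[0,0.02,0],[0,0,0.6],[0,0,0.6],[0,0,0.6],[0,0,0.6],[0,0,0.3],[0,0,0.2],[0,0,0.17],[0,0,0],[0,0,0]],"dr":[[0,0,-0.54],[0,0,-0.54],[0,0,0],[0,0,0],[0,0,0],[0,0,0],[0,0,0],[0,0,0],[0,0,0],[0,0,0],[0,0,0]]}'
python3 -m pendant '{"offset":[[0,0,0],[0,0,0],[0,0,0],[0,0,0],[0,0,0],[0,0,0]],"dr":[[0,0,0],[0,0,0],[0,0,0],[0,0,0],[0,0,0],[0,0,0]]}' 1 40
```

```text
clock: 2.3
tool_pos: [0.4499, 0.3041, 0.0254]
eef_rot: [2.073, 2.36, 0.001]
wrist_force: [-0.2, 0.2, -0.4]
gripper_width: 0.602
gripper_force: 0.0
clock: 2.9
tool_pos: [0.4498, 0.3044, 0.0255]
eef_rot: [2.073, 2.36, 0.002]
wrist_force: [-0.0, -1.1, 6.1]
gripper_width: 0.201
gripper_force: 39.8
```

```bash
python3 -m pendant '{"offset":[[0,0,-0.2],[0,0,-0.6],[0,0,-0.9],[0,0,-0.9],[0,0,-0.9],[0,0,-0.6],[-0.2,0,-0.2],[-0.6,0,0],[-0.8,0,0]],"dr":[[0,0,0],[0,0,0],[0,0,0],[0,0,0],[0,0,0.54],[0,0,0.54],[0,0,0],[0,0,0],[0,0,0]]}'
python3 -m pendant '{"offset":[[-0.8,-0.05,0],[-0.8,-0.05,0],[-0.8,-0.05,0],[-0.8,-0.05,0],[-0.8,-0.05,0],[-0.8,-0.05,0],[-0.8,-0.05,0],[-0.8,-0.05,0],[-0.8,0,0],[-0.6,0,0],[0,0,0],[0,0,0]],"dr":[[0,0,0],[0,0,0],[0,0,0],[0,0,0],[0,0,0],[0,0,0],[0,0,0],[0,0,0],[0,0,0],[0,0,0],[0,0,0],[0,0,0]]}'
python3 - <<'E'
from h import *
import pickle
s=env.sense();print(s['tool_pos'],s['eef_rot'],s['wrist_force'])
C=cal('wrist'); f,d=env.grab_frame('wrist'); np.savez('/tmp/w2',f=f,d=d); pickle.dump(C,open('/tmp/w2.pkl','wb'))
save('e.png',f,s=1.5)
E
```

```text
clock: 3.8
tool_pos: [0.449, 0.2235, 0.239]
eef_rot: [-2.217, -2.226, 0.001]
wrist_force: [0.6, -1.8, -0.8]
gripper_width: 0.197
gripper_force: 39.4
clock: 5.0
tool_pos: [0.4283, -0.1664, 0.2388]
eef_rot: [-2.221, -2.219, 0.001]
wrist_force: [-0.2, -0.1, -1.2]
gripper_width: 0.198
gripper_force: 39.4
[ 0.4283044  -0.16642024  0.23879458] [-2.22088064e+00 -2.21895670e+00  1.36221628e-03] [-0.15193802 -0.14606214 -1.23299964]
```

View pics/e.png

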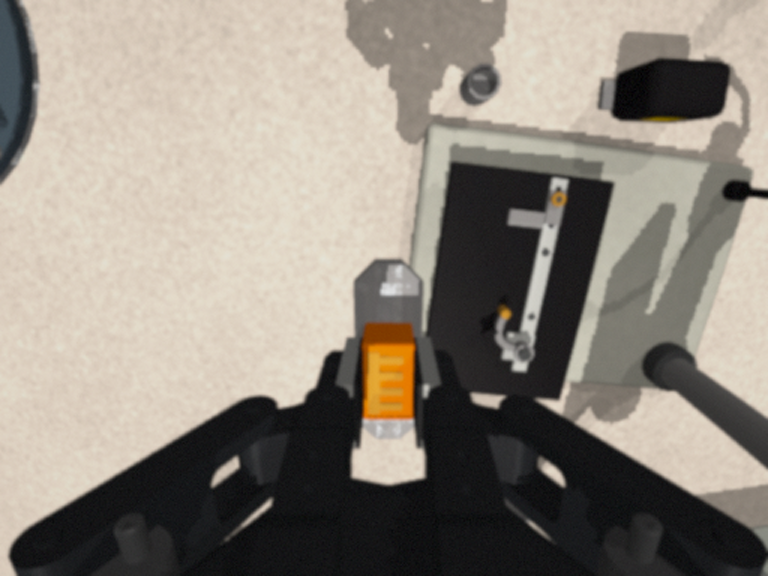

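The wrist view shows the held slide at (258,240) px in camera pixels, the edge bar from (373,120) to (347,246), and the stop bar at (350,147). The brass nose is at (337,209), the pivot at (345,232), and the lamp foot at (490,127) lies clear to the right.

Run:
```python
from h import *
import pickle
C=pickle.load(open('/tmp/w2.pkl','rb')); z=np.load('/tmp/w2.npz'); f=z['f']; h=cv2.cvtColor(f,cv2.COLOR_RGB2HSV)
g=f.astype(int).max(2)
# edge bar: per-row bright runs right half, rows 165..205
L=[];Rr=[]
for r in range(160,206):
    c=np.where(g[r,340:385]>95)[0]+340
    if len(c)>3: L.append((c[0]-.5,r));Rr.append((c[-1]+.5,r))
for nm,P,zz in(('L',L,.0475),('R',Rr,.0475)):
    W=ray(C,P,zz); a=np.polyfit(W[:,1],W[:,0],1); print(nm,len(P),a,np.std(W[:,0]-np.polyval(a,W[:,1])),'x at y=-.2',np.polyval(a,-.2))
# stop bar rows brightness columns
print(g[136:158,340:372:2])
# brass
m=cv2.inRange(h,(8,110,90),(28,255,255)); N,LL,S,ce=cv2.connectedComponentsWithStats(m)
for i in range(1,N):
    if S[i,4]>8:
        print(S[i],ce[i],ray(C,[ce[i]],.0575),ray(C,[ce[i]],.2433))
am=np.argmax(S[1:,4])+1
k=((g>60)&(g>0)).astype(np.uint8)
for r in (185,190,195,200,205,210):
    print(r,[int(v) for v in g[r,228:292:2]])
K=C[0];print(K)
```

```text
L 46 [0.1116365  0.56315721] 0.0003523279383782732 x at y=-.2 0.5408299083885784
R 46 [0.11147758 0.57754579] 0.0003522120777023601 x at y=-.2 0.5552502722882812
[[ 27  30  30  29  32  28  31  32  29  25  23  31  74 126 146 172]
 [ 31  32  31  28  26  29  29  23  30  29  25  33  81 130 141 157]
 [ 51  56  42  39  34  29  25  28  28  25  26  34  91 135 138 145]
 [ 81  96  86  80  70  59  46  38  38  36  30  40  98 138 142 142]
 [106 134 131 122 115  99  87  80  73  59  50  50 108 145 146 146]
 [119 148 149 146 142 136 129 123 116 104  90  86 119 149 149 150]
 [126 151 150 151 152 151 148 146 141 134 129 122 130 151 151 150]
 [130 151 153 153 152 150 152 150 150 149 147 140 136 150 153 153]
 [135 151 152 154 153 152 152 150 151 151 151 142 138 149 152 150]
 [138 153 153 152 151 153 152 151 152 150 149 139 140 151 150 151]
 [143 152 152 151 151 152 152 152 149 152 149 140 144 150 152 152]
 [146 154 154 152 153 153 152 152 152 152 149 138 147 151 148 151]
 [146 153 153 153 155 154 152 152 153 152 150 147 158 146 146 153]
 [130 137 141 144 150 153 154 154 154 154 154 168 177 132 132 155]

[... 1400 characters left out ...]
, 98, 99, 97, 96, 101, 112, 192, 214, 222, 218, 217, 198, 196, 177, 168, 168, 165, 162, 144, 105, 160, 198, 173, 67, 35]
200 [223, 220, 223, 222, 145, 95, 93, 96, 98, 97, 97, 100, 99, 101, 101, 104, 105, 106, 108, 108, 100, 97, 96, 98, 95, 94, 103, 168, 195, 128, 40, 38]
205 [229, 228, 228, 223, 144, 93, 94, 95, 96, 97, 98, 100, 103, 102, 103, 102, 102, 107, 105, 108, 102, 97, 100, 96, 96, 94, 105, 168, 171, 83, 38, 41]
210 [228, 228, 228, 225, 153, 98, 95, 94, 98, 97, 98, 99, 104, 105, 108, 107, 106, 106, 107, 103, 101, 96, 98, 98, 97, 96, 106, 175, 134, 59, 41, 40]
[[277.55897564   0.         258.37905039]
 [  0.         277.55897564 188.227969  ]
 [  0.           0.           1.        ]]
```

Run:
```python
from h import *
import pickle
C=pickle.load(open('/tmp/w2.pkl','rb')); f=np.load('/tmp/w2.npz')['f'];print(-C[2].T@C[3])
ey=np.array([.1108,.9938]);ex=np.array([.9938,-.1108]);O=np.array([.5314,-.1817])
for p in ([342,150.2],[350,151],[358,152]):
    w=ray(C,[p],.0475)[0,:2]-O; print('stop face seat',w@ex,w@ey)
g=f.astype(int); print(g[160:186:1,258].tolist()); print('block',g[205:290:2,258,0].tolist(),g[205:290:2,258,2].tolist())
for r in(168,170,172,174,176):print('plate tip',r,ray(C,[[258.4,r]],.2388-.0215+.006)[0],ray(C,[[258.4,r]],.2388-.0215)[0])
for r in(222,224,226,228,230,276,278,280,282):print('top',r,ray(C,[[258.4,r]],.2433)[0])
for r in(190,200,210,213,216): 
  v=g[r,225:295].sum(1); print(r,np.diff(v).argmin()+225.5, ray(C,[[np.diff(v).argmin()+226,r]],.2233)[0])
```

```text
[ 0.42719913 -0.09343774  0.37079943]
stop face seat -0.010800513109837886 0.03721771300886148
stop face seat -0.0011640004887948463 0.037381894519412553
stop face seat 0.008569088527746679 0.03731947981815569
[[220, 206, 191], [220, 206, 190], [219, 207, 190], [221, 209, 191], [221, 209, 193], [223, 212, 195], [225, 216, 197], [224, 214, 196], [224, 213, 196], [223, 212, 196], [221, 210, 193], [210, 197, 182], [171, 162, 150], [118, 112, 106], [89, 89, 86], [92, 91, 90], [104, 102, 101], [116, 113, 111], [124, 121, 120], [127, 126, 123], [134, 133, 129], [146, 144, 141], [153, 149, 147], [153, 149, 148], [153, 150, 149], [155, 152, 149]]
block [102, 106, 106, 109, 108, 121, 127, 126, 126, 128, 127, 135, 186, 227, 230, 228, 216, 220, 227, 229, 230, 218, 221, 226, 225, 229, 225, 207, 215, 222, 229, 223, 198, 213, 221, 228, 206, 213, 186, 176, 178, 184, 184] [99, 102, 104, 104, 98, 49, 0, 0, 0, 0, 0, 0, 0, 0, 0, 0, 28, 47, 49, 19, 0, 15, 49, 51, 34, 0, 0, 40, 50, 32, 0, 6, 41, 48, 26, 0, 2, 106, 173, 169, 169, 175, 176]
plate tip 168 [ 0.4268991  -0.12605896  0.2233    ] [ 0.4268869  -
[... 337 characters left out ...]
233    ] [ 0.42688077 -0.13204432  0.2173    ]
top 222 [ 0.42690371 -0.14909868  0.2433    ]
top 224 [ 0.42690229 -0.15018205  0.2433    ]
top 226 [ 0.42690086 -0.15127066  0.2433    ]
top 228 [ 0.42689943 -0.15236459  0.2433    ]
top 230 [ 0.42689798 -0.15346388  0.2433    ]
top 276 [ 0.42686268 -0.18038294  0.2433    ]
top 278 [ 0.42686104 -0.18163175  0.2433    ]
top 280 [ 0.42685939 -0.18288778  0.2433    ]
top 282 [ 0.42685774 -0.18415111  0.2433    ]
190 235.5 [ 0.41442797 -0.1385412   0.2233    ]
200 286.5 [ 0.44295071 -0.1444416   0.2233    ]
210 235.5 [ 0.41413266 -0.15043105  0.2233    ]
213 284.5 [ 0.44203612 -0.15228115  0.2233    ]
216 284.5 [ 0.44208624 -0.15412429  0.2233    ]
```

```bash
python3 -m pendant '{"offset":[[-0.016,0.286,0.3],[-0.016,0.286,0.4],[-0.016,0.286,0.5],[-0.016,0.286,0.5],[-0.016,0.286,0.4],[-0.016,0.286,0.3],[-0.016,0.286,0.2],[-0.016,0.286,0.18],[0,0,0],[0,0,0],[0,0,0],[0,0,0]],"dr":[[0,0,0],[0,0,0],[0,0,0],[0,0,0],[0,0,0],[0,0,0],[0,0,0],[0,0,0],[0,0,0.46],[0,0,0.465],[0,0,0],[0,0,0]]}'
python3 - <<'E'
from h import *
import pickle
s=env.sense();print(s['tool_pos'],s['eef_rot'],s['wrist_force'])
C=cal('wrist'); f,d=env.grab_frame('wrist'); np.savez('/tmp/w3',f=f,d=d); pickle.dump(C,open('/tmp/w3.pkl','wb'))
save('f.png',f,(150,80,380,260),3)
E
```

```text
clock: 6.25
tool_pos: [0.5443, -0.1721, 0.101]
eef_rot: [2.339, 2.097, 0.0]
wrist_force: [0.1, 1.1, -0.9]
gripper_width: 0.199
gripper_force: 39.4
[ 0.54426423 -0.17214015  0.10102046] [2.33869031e+00 2.09708391e+00 3.09649536e-04] [ 0.07229083  1.06398045 -0.92768109]
```

View pics/f.png

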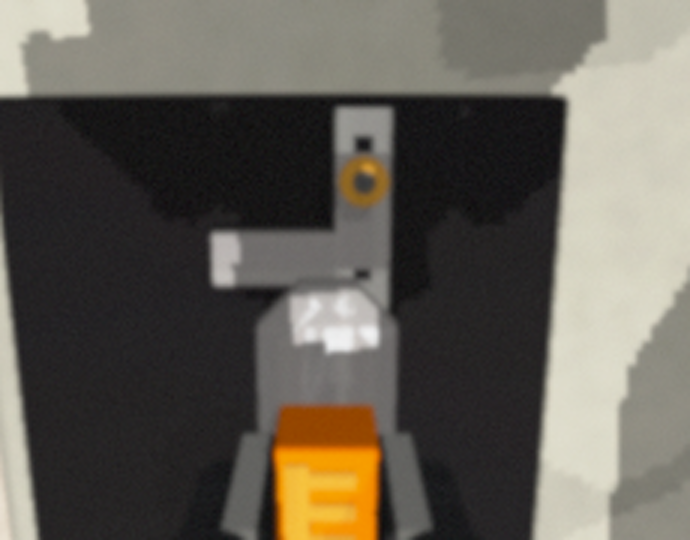

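The slide is aligned with the holder. Its outline spans cols 236–282 with the tip at row about 173; the stop face is at row about 176 and the edge bar at cols 261–280.

Run:
```python
from h import *
import pickle
C=pickle.load(open('/tmp/w3.pkl','rb')); print(-C[2].T@C[3])
ey=np.array([.1108,.9938]);ex=np.array([.9938,-.1108])
s=lambda p,z:(lambda w:np.round([w@ex*1e3,w@ey*1e3],1))(ray(C,[p],z)[0,:2])
print('bar L,R @row125', s([261.3,125],.0475),s([280.3,125],.0475),'@row150',s([261.3,150],.0475),s([280.3,150],.0475))
print('screw',s([271.3,140.3],.053))
print('stop face',s([240,175.7],.0475),s([240,175.7],.044))
print('slide edges @row200',s([235.7,200],.0855),s([282.3,200],.0855),s([235.7,220],.0855),s([282.3,220],.0855))
print('tip',s([259,173.3],.0855),s([259,173.3],.0795))
print('block', s([242.3,245],.1055),s([275.5,245],.1055),'front top',s([259,229],.1055))
t=env.sense()['tool_pos'][:2];print('tcp',t@ex,t@ey)
```

```text
[ 0.55067023 -0.09944972  0.23293258]
bar L,R @row125 [560.4 -50.2] [572.8 -50.2] @row150 [560.4 -66.7] [573.2 -66.6]
screw [566.8 -59.5]
stop face [545.8 -84.5] [545.6 -85.3]
slide edges @row200 [545.7 -89. ] [571.9 -88.9] [ 545.5 -101.1] [ 572.3 -101.1]
tip [558.8 -73.5] [558.8 -75. ]
block [ 550.3 -106.4] [ 567.3 -106.4] front top [558.8 -97.4]
tcp 0.5598498740588841 -0.11083038560078806
```

```bash
python3 -m pendant '{"offset":[[0,0,0.2],[0,0,0.2],[0,0,0.17],[0,0,0],[-0.04,-0.04,0],[-0.04,-0.04,0],[-0.04,-0.04,0],[0,0,0],[0,0,0]],"dr":[[0,0,0],[0,0,0],[0,0,0],[0,0,0],[0,0,0],[0,0,0],[0,0,0],[0,0,0],[0,0,0]]}'
python3 -m pendant '{"offset":[[-0.03,-0.03,0],[-0.03,-0.03,0],[-0.03,-0.03,0],[0,0,0],[0,0,0]],"dr":[[0,0,0],[0,0,0],[0,0,0],[0,0,0],[0,0,0]]}'
cat > s.py <<'E'
from h import *
s=env.sense();t=s['tool_pos'];w=s['wrist_force']
ey=np.array([.1108,.9938]);ex=np.array([.9938,-.1108])
print('seat mm from home',((t[:2]@ex-.54875)*1e3).round(2),((t[:2]@ey+.1214)*1e3).round(2),'z',(t[2]*1e3).round(2),'F',(w[:2]@ex).round(2),(w[:2]@ey).round(2),w[2].round(2),'T',s['torque'].round(2), s['eef_rot'].round(4))
E
python3 s.py
```

```text
clock: 7.2
tool_pos: [0.5378, -0.1776, 0.0726]
eef_rot: [2.341, 2.094, 0.002]
wrist_force: [2.0, 2.1, -1.8]
gripper_width: 0.201
gripper_force: 39.4
clock: 7.7
tool_pos: [0.5322, -0.1816, 0.0723]
eef_rot: [-2.341, -2.095, -0.0]
wrist_force: [1.9, 3.3, -1.1]
gripper_width: 0.2
gripper_force: 39.4
seat mm from home 0.32 -0.08 z 72.27 F 1.56 3.45 -1.09 T [ 0.82 -0.7   0.08] [-2.3412e+00 -2.0946e+00 -2.0000e-04]
```

```bash
python3 -m pendant '{"offset":[[-0.03,-0.03,0],[-0.03,-0.025,0],[0,0,0],[0,0,0.03],[0,0,0.03],[0,0,0.03],[0,0,0.02],[0,0,0],[0,0,0]],"dr":[[0,0,0],[0,0,0],[0,0,0],[0,0,0],[0,0,0],[0,0,0],[0,0,0],[0,0,0],[0,0,0]]}'; python3 s.py
```

```text
clock: 8.6
tool_pos: [0.5298, -0.1844, 0.0669]
eef_rot: [2.34, 2.094, 0.001]
wrist_force: [4.0, 2.8, -2.2]
gripper_width: 0.2
gripper_force: 39.4
seat mm from home -1.83 -3.18 z 66.88 F 3.67 3.25 -2.25 T [ 0.67 -0.94  0.04] [2.3405e+00 2.0944e+00 6.0000e-04]
```

```bash
for i in 1; do python3 -m pendant '{"offset":[[0,0,0.015],[0,0,0.01],[0,0,0],[0,0,0]],"dr":[[0,0,0],[0,0,0],[0,0,0],[0,0,0]]}'; done; python3 s.py; python3 -m pendant '{"offset":[[0,0,0.01],[0,0,0],[0,0,0]],"dr":[[0,0,0],[0,0,0],[0,0,0]]}'; python3 s.py
```

```text
clock: 9.0
tool_pos: [0.5298, -0.1845, 0.0657]
eef_rot: [2.34, 2.094, 0.001]
wrist_force: [4.4, 3.4, -1.8]
gripper_width: 0.199
gripper_force: 39.5
seat mm from home -1.77 -3.24 z 65.72 F 3.94 3.9 -1.78 T [ 0.63 -0.95  0.12] [2.3404e+00 2.0941e+00 7.0000e-04]
clock: 9.3
tool_pos: [0.5299, -0.1845, 0.0656]
eef_rot: [2.34, 2.094, 0.001]
wrist_force: [4.4, 4.3, 3.6]
gripper_width: 0.2
gripper_force: 40.0
seat mm from home -1.71 -3.22 z 65.58 F 3.88 4.75 3.57 T [ 0.69 -0.83  0.12] [2.3402e+00 2.0940e+00 1.1000e-03]
```

```bash
python3 -m pendant '{"offset":[[0.01,0.006,-0.004],[0.01,0.006,0],[0.01,0.004,0],[0.01,0.004,0],[0,0,0],[0,0,0]],"dr":[[0,0,0],[0,0,0],[0,0,0],[0,0,0],[0,0,0],[0,0,0]]}'>/dev/null; python3 s.py; python3 -m pendant '{"offset":[[0.01,0.004,0],[0.005,0.004,0],[0,0,0],[0,0,0]],"dr":[[0,0,0],[0,0,0],[0,0,0],[0,0,0]]}'>/dev/null; python3 s.py
```

```text
seat mm from home -0.97 -1.43 z 65.55 F 4.63 -0.8 5.3 T [-0.2  -0.74  0.12] [2.3407 2.0938 0.    ]
seat mm from home -0.79 -0.75 z 65.55 F 2.54 -0.28 5.57 T [-0.22 -0.57  0.15] [ 2.3408e+00  2.0939e+00 -5.0000e-04]
```

```bash
python3 -m pendant '{"offset":[[0.01,0,-0.006],[0.008,0,0],[0,0,0],[0,0,0]],"dr":[[0,0,0],[0,0,0],[0,0,0],[0,0,0]]}'>/dev/null; python3 s.py; python3 -m pendant '{"offset":[[0.008,0,0],[0.008,0,0],[0,0,0],[0,0,0]],"dr":[[0,0,0],[0,0,0],[0,0,0],[0,0,0]]}'>/dev/null; python3 s.py
```

```text
seat mm from home -0.92 0.57 z 65.52 F 4.63 0.47 3.13 T [ 0.05 -0.92  0.16] [2.3412e+00 2.0948e+00 1.0000e-04]
seat mm from home -0.97 1.23 z 65.57 F 5.03 -0.52 2.22 T [-0.25 -0.94  0.15] [ 2.3412e+00  2.0946e+00 -2.0000e-04]
```

```bash
python3 -m pendant '{"offset":[[0.01,0,0],[0,0,0],[0,0,0]],"dr":[[0,0,0],[0,0,0],[0,0,0]]}'>/dev/null; python3 s.py; python3 -m pendant '{"offset":[[0.01,0,0],[0,0,0],[0,0,0]],"dr":[[0,0,0],[0,0,0],[0,0,0]]}'>/dev/null; python3 s.py
```

```text
seat mm from home -0.97 1.3 z 65.58 F 4.31 -2.37 2.54 T [-0.71 -0.88  0.13] [ 2.3411e+00  2.0938e+00 -1.2000e-03]
seat mm from home -0.97 1.38 z 65.58 F 4.32 -5.94 2.36 T [-1.2  -0.75  0.16] [ 2.3410e+00  2.0932e+00 -2.3000e-03]
```

```bash
python3 -m pendant '{"offset":[[-0.006,0.01,0],[0,0.008,0],[0,0,0],[0,0,0]],"dr":[[0,0,0],[0,0,0],[0,0,0],[0,0,0]]}'>/dev/null; python3 s.py; python3 -m pendant '{"offset":[[0,0.008,0],[0,0.008,0],[0,0,0],[0,0,0]],"dr":[[0,0,0],[0,0,0],[0,0,0],[0,0,0]]}'>/dev/null; python3 s.py
```

```text
seat mm from home -0.92 1.34 z 65.56 F 1.23 -4.56 5.75 T [-0.94 -0.03  0.14] [-2.3418 -2.094   0.0032]
seat mm from home -0.82 1.36 z 65.55 F -2.82 -4.92 8.23 T [-0.92  0.52  0.17] [-2.3413 -2.0933  0.0045]
```

```bash
python3 -m pendant '{"offset":[[-0.006,0,-0.01],[0,0,0],[0,0,0]],"dr":[[0,0,0],[0,0,0],[0,0,0]]}'>/dev/null; python3 s.py; python3 -m pendant '{"offset":[[0,0.008,0],[0,0,0],[0,0,0]],"dr":[[0,0,0],[0,0,0],[0,0,0]]}'>/dev/null; python3 s.py
```

```text
seat mm from home -0.7 1.38 z 65.56 F -2.38 -5.05 3.14 T [-1.    0.63  0.23] [-2.3405 -2.0933  0.0038]
seat mm from home -0.59 1.38 z 65.58 F -3.54 -6.04 4.87 T [-0.99  0.89  0.2 ] [-2.3402 -2.0931  0.0044]
```

```bash
python3 -m pendant '{"offset":[[-0.016,0,-0.006],[0,0,0],[0,0,0]],"dr":[[0,0,0],[0,0,0],[0,0,0]]}'>/dev/null; python3 s.py; python3 -m pendant '{"offset":[[0,0.01,0],[0,0,0],[0,0,0]],"dr":[[0,0,0],[0,0,0],[0,0,0]]}'>/dev/null; python3 s.py
```

```text
seat mm from home 0.39 1.3 z 65.71 F -0.6 -1.33 -3.14 T [-0.18  0.24  0.18] [-2.3398e+00 -2.0938e+00  1.0000e-03]
seat mm from home 0.43 1.26 z 65.73 F -4.92 0.29 -4.15 T [0.08 1.1  0.15] [-2.3395e+00 -2.0934e+00  1.9000e-03]
```

```bash
python3 -m pendant '{"offset":[[0.01,-0.004,0.01],[0,0,0],[0,0,0]],"dr":[[0,0,0],[0,0,0],[0,0,0]]}'>/dev/null; python3 s.py; python3 -m pendant '{"offset":[[0.008,0,0],[0,0,0],[0,0,0]],"dr":[[0,0,0],[0,0,0],[0,0,0]]}'>/dev/null; python3 s.py
```

```text
seat mm from home 0.45 1.32 z 65.68 F -5.82 -2.55 -0.57 T [-0.26  1.36  0.18] [-2.3406e+00 -2.0939e+00  2.3000e-03]
seat mm from home 0.47 1.34 z 65.7 F -6.62 -3.97 -0.34 T [-0.63  1.38  0.19] [-2.3413 -2.0939  0.0031]
```

```bash
python3 -m pendant '{"offset":[[0,-0.01,0.006],[-0.004,0,0],[0,0,0]],"dr":[[0,0,0],[0,0,0],[0,0,0]]}'>/dev/null; python3 s.py; python3 -m pendant '{"offset":[[0,0,0],[0,0,0],[0,0,0],[0,0,0],[0,0,0]],"dr":[[0,0,0],[0,0,0],[0,0,0],[0,0,0],[0,0,0]]}' 0.2 20; python3 s.py
python3 - <<'E'
from h import *
f,d=env.grab_frame('wrist'); save('g.png',f,(150,80,380,300),2.6)
E
```

```text
seat mm from home 0.39 1.32 z 65.66 F -5.76 -2.3 0.6 T [-0.33  1.23  0.17] [-2.3415e+00 -2.0943e+00  1.6000e-03]
clock: 15.1
tool_pos: [0.5333, -0.1799, 0.0657]
eef_rot: [2.341, 2.095, 0.0]
wrist_force: [-0.5, -0.6, 0.6]
gripper_width: 0.398
gripper_force: 0.0
seat mm from home 1.15 1.71 z 65.68 F -0.43 -0.67 0.58 T [-0.05 -0.08  0.  ] [2.3409e+00 2.0947e+00 5.0000e-04]
```

View pics/g.png

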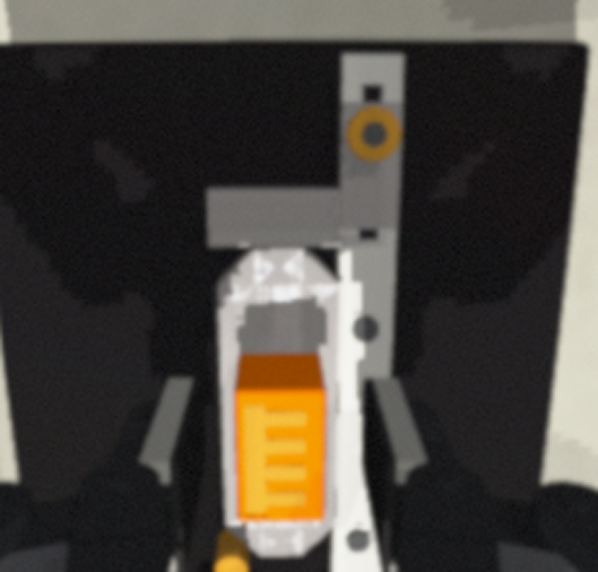

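The slide lies against the stop face (crop row 247) and the long edge (col 338), with the brass roller on its lower-left corner at (232,550). I lift off.

```bash
python3 -m pendant '{"offset":[[0,0,-0.1],[0,0,-0.3],[0,0,-0.6],[0,0,-0.6],[0,0,-0.6],[-0.1,-0.5,-0.3],[0,-0.6,0],[0,-0.5,0],[0,0,0],[0,0,0]],"dr":[[0,0,0],[0,0,0],[0,0,0],[0,0,0],[0,0,0],[0,0,0],[0,0,0],[0,0,0],[0,0,0],[0,0,0]]}'
python3 - <<'E'
from h import *
C=cal('wrist'); f,d=env.grab_frame('wrist'); save('i.png',f,(200,60,440,260),3)
h=cv2.cvtColor(f,cv2.COLOR_RGB2HSV); m=cv2.inRange(h,(8,110,90),(28,255,255)); N,LL,S,ce=cv2.connectedComponentsWithStats(m)
for i in range(1,N):
    if S[i,4]>8: print(S[i],ce[i],ray(C,[ce[i]],.0575).round(4))
E
```

```text
clock: 16.15
tool_pos: [0.4532, -0.1762, 0.1913]
eef_rot: [2.341, 2.094, 0.001]
wrist_force: [0.6, -0.4, 0.9]
gripper_width: 0.399
gripper_force: 0.0
[421  39  33   7 129] [437.90697674  42.0620155 ] [[ 0.6271 -0.0644  0.0575]]
[355 108  13  12 103] [360.90291262 114.19417476] [[ 0.5548 -0.1216  0.0575]]
[328 163  24  34 737] [339.50067843 179.43826323] [[ 0.5325 -0.1828  0.0575]]
[320 208   9   9  60] [323.85       212.56666667] [[ 0.5154 -0.2164  0.0575]]
```

View pics/i.png

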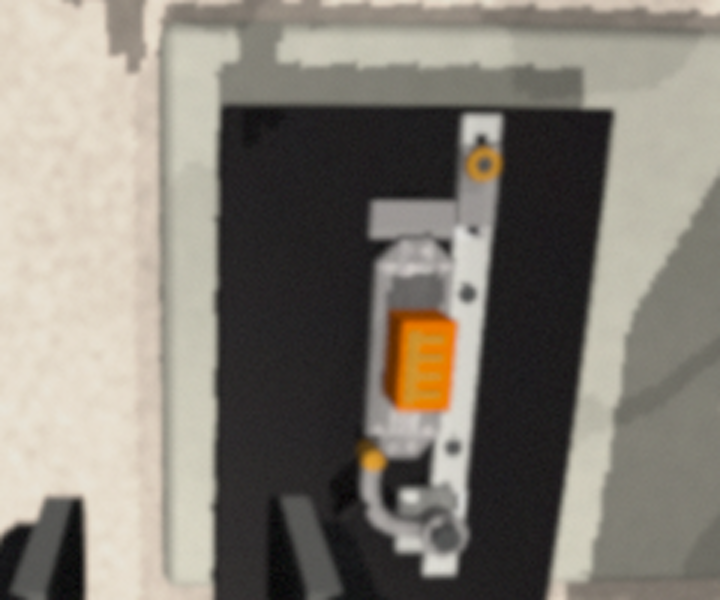

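The slide sits home, touching the stop and edge bar, with the roller at crop (372,458) on its corner. One numeric check of squareness remains.

Run:
```python
from h import *
C=cal('wrist'); f,d=env.grab_frame('wrist'); g=f.astype(float).max(2)
def edge(rows,a,b,rising,z,lab):
    P=[]
    for r in rows:
        v=g[r,a:b]; t=60
        for c in range(len(v)-1):
            if v[c]<=t<v[c+1]: P.append((a+c+(t-v[c])/(v[c+1]-v[c]),r)); break
    W=ray(C,P,z); p=np.polyfit(W[:,1],W[:,0],1); k=abs(W[:,0]-np.polyval(p,W[:,1]))<.0006; p=np.polyfit(W[k,1],W[k,0],1)
    print(lab,len(P),k.sum(),'angle',p[0],'x at -.18',np.polyval(p,-.18))
edge(range(150,202),305,345,1,.044,'slide left foot')
edge(range(104,124),340,372,1,.044,'bar L upper'); edge(range(226,240),330,356,1,.044,'bar L lower')
P=[]
for r in list(range(100,118))+list(range(222,248)):
    c=np.where(g[r,330:375]>60)[0]; P.append((330+c[-1]+.5,r))
W=ray(C,P,.0475); p=np.polyfit(W[:,1],W[:,0],1);print('bar R',p,np.polyval(p,-.18))
```

```text
slide left foot 52 52 angle 0.10505449842155783 x at -.18 0.5181088454942013
bar L upper 20 20 angle 0.06945648080290144 x at -.18 0.5464373971906685
bar L lower 5 5 angle 0.1812367200803429 x at -.18 0.5370290299210392
bar R [0.10233838 0.57707461] 0.5586536968943016
```

```bash
python3 -c "
from cell import env
print(env.close_job())"
```

```text
the job is handed in; nothing more can be done
None
```

The amber slide is in the holder, against the end stop and the long edge with the sprung arm on its corner, and the job is handed in at about 16 s; no verdict came back. The last view puts it square to the edge within about 0.003 rad, with contact on both faces felt by force before release.

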